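Clamp a valve cylinder on its side in the test cradle

ROBOT

A 7-joint arm with a two-finger parallel gripper is mounted at the origin on the work surface. World frame = base frame: x ahead of the robot, y to its left, z up, the work surface at z = 0. Lengths are in m, angles in rad, forces in N, time in s.
With the tool pointing down it reaches from about 0.425 to 0.8 m from the base axis. Payload 8.3 kg.
Tool frame: the origin (TCP) lies between the finger pads; the fingertips stand 17 mm ahead of it and the grasp point (between the pads) lies 2 mm behind it; y points along the fingers, z is the direction in which the jaws open and shut, and the axes are right-handed (so a half turn about y gives the same grasp; the last joint's range is limited). The gripper opens to 85 mm and grips with 20 to 120 N. Pads are 22 mm wide; open, the fingers measure 114 mm over their backs; the gripper's body (76 mm by 85 mm) begins 54 mm behind the grasp point. The pads swing forward as they close: fully open they stand 13 mm farther back than shut.
Start: joints at [-1.2, 0.383, 0.016, 1.37, -0.006, 1.388, -0.046], TCP at [0.263, 0.567, 0.248] pointing down, gripper open.
Joint ranges: [-2.95, 2.95], [-0.25, 2.06], [-1.52, 1.56], [0.18, 2.33], [-1.44, 4.58], [0.02, 2.06], [-3.01, 3.01]. Speed limits (rad/s): [2.39, 2.39, 3.01, 3.01, 3.14, 3.14, 3.14].

INTERFACE

Orientations are given as a unit quaternion [w, x, y, z].
In Python, from station import env, cams, workorder gives the robot as it stands.
- The arm moves only by the shell command python3 -m pendant 'ROWS' [FORCE]. ROWS is JSON, a list of rows, each a list of 5 numbers: the finger opening in mm, from 0 to 85.4, then the shift along the tool's x, y, z in units of 30 mm (1.0 is 30 mm), then the turn about the tool's y in units of 6 degrees (1.0 is 6 degrees). A call has 1 to 10 rows; each row is the pose to reach, as a shift and turn from the pose commanded when the call began, along the tool's axes at that moment; what a row does not reach only later rows make up. A row lasts 1/10 s, in which the tool goes at most 50 mm and 8.59 degrees, less where a joint would pass 70% of its speed; a pose out of reach is approached as far as the arm can. A call with a gripper value outside its range is refused whole. The fingers move at their own pace and stop on an object; FORCE is the grip in N (left out, the last holds). Time passes only in rows, so rows that repeat a pose let the fingers close. It gives the time, the measured TCP pose, the force and the opening at its end, in the units of the state.
- env.state(): the state, without advancing time (a new reading comes with each control period).
- cams.snapshot(name): name is "scene" or "top"; returns a dict with "pixels" (480x640x3 uint8, red, green, blue), "fx", "fy", "cx", "cy" (pixels), "dist_coeffs" ([k1, k2, p1, p2, k3] as OpenCV has them; the pictures are not rectified), "camera_from_world" (4x4, takes a point from world to camera coordinates). Camera axes: x right, y up, looking along -z (the intrinsics and any distortion apply to the point x, -y, -z); pixel columns grow to the right and rows downward; lengths in m; the calibration is good to about 2 mm. A picture is of the moment at which its call begins. There is no depth.
- workorder.hand_in(): hands the job in, once; it reports no verdict.
Trained networks look in a picture, given as the dict that the camera call returned (one of the last four; its "shot" number tells which), for a name from the list of things; names that differ only in an ending like _2 or _b are one class to them, and where a whole thing is asked for, a point or a joint stands for the part that bears it (a point fixed in the world has none). Each returns a list of dicts, best first, with "confidence" (0 to 1); they miss things now and then, are a little off and sometimes report something else, mostly with a low value. They report only what shows in the picture. A call takes as long as a camera call. They do not tell look-alikes from the thing itself.
- cams.regions_of(picture, target): "region" (480x640 bool, what is visible of it) and "centre" ([column, row] in pixels, amid what is visible of it).
The state is a dict: "time_s": time; "joint_positions": joint angles; "joint_vel": joint speeds; "tau": joint torques, N m; "eef_pos": TCP position; "ee_rot": TCP orientation; "contact_force": force on the tool from outside, world axes, zero at the start; "ft_torque": the same for the moment, N m; "gripper_width": finger opening in m.
Only numpy, scipy, OpenCV 4.12 (cv2) and the standard library are available. Lean on these libraries where they do the work, as an engineer would, in place of code of your own. Each camera call takes 0.05 s, during which the arm holds its last target. There are 200 camera calls.

TASK

Take the tallest brass cylinder (the 180 mm one with a collar at its foot and a thin stem on top) out of the rack and lean it in the sloped rest, foot down against the rest's foot plate, and let go of it there so that you can change your grip. Then pick it up again across the middle, lay it on its side in both V supports of the test cradle with its collar in the gap beside the cradle's end plate, let go, and only then swing the clamp bar over it until the bar is fully down. Leave the other two cylinders standing in the rack and do not knock over or push about the oil bottle, screwdriver or steel dish.

Things in the scene. Friction and masses are not known exactly. Their poses are not given: they have to be found in the camera images.
- cylinder: the brass cylinder to test, standing upright in one of the rack's three pockets, 180 mm tall, about 0.5 kg. Origin: centre of its foot face; its z axis runs along its axis from foot to top; round, so its turn about z means nothing. Foot collar 46 mm diameter from 0 to 16 mm, plain body 34 mm diameter from 16 to 165 mm, thin stem 20 mm diameter from 165 to 180 mm
- cylinder_top (a point): centre of the cylinder's top (stem end), 180 mm from its origin
- short_cylinder: a bystander: brass cylinder 110 mm tall, with the same collar and stem, standing in another pocket of the rack. Origin: centre of its foot
- plain_cylinder: a bystander: plain brass cylinder 140 mm tall, 34 mm diameter, no collar, no stem, standing in another pocket of the rack. Origin: centre of its foot
- rack: grey plastic open box, 225 (x) x 78 (y) x 55 mm high, with walls and floor 5 mm thick and two cross walls, making three pockets in a row along its x axis (pocket centres at x = -72, 0, 72 mm). Origin: centre of its underside
- rest: sloped aluminium rest fixed on the bench: base 175 x 90 mm, two open 90-degree V supports on a sloping plate. Origin: on its underside near the middle; its x axis points roughly to the robot's right (world -y). The cylinder leans in it with its axis in the rest's x-z plane, 50 degrees from level: foot low at the +x (right) end, top high to the left (-x)
- rest_foot (a point): where the cylinder's foot centre belongs in the rest (60 mm along the rest's x, 47 mm above the bench); axes as rest. Along the cylinder from here: foot plate surface at -5 mm, V supports (51 mm wide) at 28 to 44 and 108 to 122 mm, a 64 mm open gap between them with the sloping plate 36 mm under the axis; the 16 mm collar has 17 mm play in length
- rest_top (a point): where the cylinder's top centre is when it leans in the rest (180 mm from rest_foot up the slope)
- cradle: test cradle fixed on the bench: painted base 220 (x) x 130 (y) x 12 mm, two steel 90-degree V supports in line along x, an end plate at the +x end and a clamp bar hinged at its -y side (facing the robot). x points roughly to the robot's right (world -y). Origin: centre of its underside. The cylinder lies level along x at y = 0, its axis 58 mm above the bench, foot at the +x end
- cradle_foot (a point): where the cylinder's foot centre belongs in the cradle; axes as cradle. From here towards -x: end plate surface at -6 mm (it rises 10 mm over the axis), V supports (51 mm wide, upper edges 4 mm below the axis) at 28 to 44 and 108 to 122 mm, a 64 mm open gap for fingers between them; the 16 mm collar has 18 mm play
- cradle_top (a point): where the centre of the cylinder's top belongs in the cradle (180 mm from cradle_foot along the cradle's -x)
- clamp (a joint): angle of the clamp bar about its hinge (rad): 0 is fully down, level across the cylinder; 1.57 is upright; it starts standing open at 1.75 to 2.05, leaning outwards, towards the robot; stop at 2.1. The hinge is stiff: the bar stays where it is left; about 2 N at the knob moves it
- clamp_hinge (a point): the clamp's hinge axis, parallel to the cradle's x, at the cradle's -y side 36 mm from cradle_foot, 82 mm above the bench; axes as cradle. The bar (18 mm wide along x, 10 mm thick, centred on the hinge) points from here along the cradle's +y when down and along +z when upright
- clamp_knob (a point): centre of the black ball knob, 22 mm diameter, at the free end of the clamp bar, 105 mm from the hinge
- oil_bottle: a bystander: white closed bottle, 44 mm diameter, 110 mm tall, standing beyond rack and rest. Origin: centre of its underside
- screwdriver: a bystander: screwdriver lying flat on the robot's side of rest and cradle
- screw_dish: a bystander: small steel bowl, 80 mm diameter, 28 mm tall, beyond rest and cradle
Mind the look-alikes: they are no part of the job. Leave any turquoise look-alike of the rest alone.

How it is judged:
On the way, in this order (a step that is already met when the one before it is completed fails the run):
1. the cylinder leans in the sloped rest, foot at the foot plate, released and at rest (distance between cylinder and rest_foot below 0.025 m and distance between cylinder_top and rest_top below 0.025 m and contact force between cylinder and rest above 0.5 N and contact force between cylinder and the fingers below 0.05 N and linear speed of cylinder below 0.03 m/s), for 0.2 s.
2. the cylinder lies in the cradle, released and at rest, with the clamp still open (distance between cylinder and cradle_foot below 0.018 m and distance between cylinder_top and cradle_top below 0.018 m and z of each of cylinder, cylinder_top in the frame of cradle below 0.063 m and contact force between cylinder and the fingers below 0.05 N and value of joint clamp above 1 rad and linear speed of cylinder below 0.03 m/s), for 0.2 s.
At the end, for the whole second after the job is handed in: The tall cylinder lies released and still in both V supports: foot and top centres within 18 mm of cradle_foot and cradle_top, neither end over 5 mm too high; clamp below 0.12 rad; the other two cylinders and the bottle upright within 0.4 rad (distance between cylinder and cradle_foot below 0.018 m and distance between cylinder_top and cradle_top below 0.018 m and z of each of cylinder, cylinder_top in the frame of cradle below 0.063 m and value of joint clamp below 0.12 rad and linear speed of cylinder below 0.02 m/s and contact force between cylinder and the fingers below 0.05 N and angle between each of short_cylinder, plain_cylinder, oil_bottle's own z axis and vertical below 0.4 rad); the robot touches nothing.
It fails at once if another cylinder in the rack is tipped over or moved more than 50 mm (distance of any of short_cylinder, plain_cylinder from where it was at the start of the episode above 0.05 m or not (angle between short_cylinder's own z axis and vertical below 0.4 rad) or not (angle between plain_cylinder's own z axis and vertical below 0.4 rad)).
It fails at once if the oil bottle is tipped over, or the bottle, screwdriver or screw dish is moved more than 50 mm (not (angle between oil_bottle's own z axis and vertical below 0.4 rad) or distance of any of oil_bottle, screwdriver, screw_dish from where it was at the start of the episode above 0.05 m).
It also fails if it takes over 56 s, if anything falls off the work surface, if the arm or the gripper's body presses on something with over 40 N, if the wrist force passes 120 N, or if a joint passes its speed limit or range.

## Working session

There is one attempt and no reset: what is moved stays moved. The work goes in short steps, Python scripts to look and compute and a shell command to move; the robot and the scene stay as the last step left them, time stands still between calls to the robot, and variables do not carry over. Pictures are saved under pics/ and viewed, about 8 in all and at most 12, crops included, and the job is handed in when it is done.

```bash
ls; mkdir -p pics; python3 - <<'E'
from station import env,cams
import cv2,numpy as np
print(env.state())
ims=[]
for n in("scene","top"):
    p=cams.snapshot(n); cv2.imwrite(f"pics/{n}0.png",p["pixels"][:,:,::-1])
    print(n,p["fx"],p["cx"],p["cy"],p["dist_coeffs"]); print(np.round(p["camera_from_world"],3).tolist())
    for t in("cylinder","short_cylinder","plain_cylinder","rack","rest","cradle","clamp_knob","oil_bottle","screwdriver","screw_dish"):
        print(t,[(np.round(d["centre"]).tolist(),round(d["confidence"],2),int(d["region"].sum())) for d in cams.regions_of(p,t)][:3])
E
```

```text
pics
{'time_s': 0.0, 'joint_positions': array([-1.19992646,  0.38425207,  0.01636342,  1.37115951, -0.00631478,
        1.38822712, -0.04653484]), 'joint_vel': array([-0.00021994, -0.00060712,  0.00057724, -0.00065247, -0.00180683,
        0.00098661,  0.00192812]), 'tau': array([ 9.52618029e-04, -6.27578831e+01,  8.44478365e-01, -3.71848547e+01,
        1.62327691e-02,  1.36431443e-02,  8.64916586e-06]), 'eef_pos': array([0.26243914, 0.56670016, 0.24726767]), 'ee_rot': array([-0.68985237,  0.69123451, -0.1522941 ,  0.15200352]), 'contact_force': array([-0.27437968, -0.3436886 ,  0.48492532]), 'ft_torque': array([-0.04173833,  0.00571439, -0.0124878 ]), 'gripper_width': 0.08532484115004862}
scene 441.3495184245434 315.0204269350377 244.1033710905117 [-0.05326611  0.          0.          0.          0.        ]
[[-0.874, 0.486, -0.004, 0.411], [-0.404, -0.721, 0.562, 0.153], [0.27, 0.493, 0.827, -1.459], [0.0, 0.0, 0.0, 1.0]]
cylinder [([341.0, 347.0], 0.9, 605), ([256.0, 154.0], 0.73, 216), ([247.0, 198.0], 0.24, 2623)]
short_cylinder [([366.0, 339.0], 0.69, 381)]
plain_cylinder [([3
[... 510 characters left out ...]
 [-0.00175201  0.          0.          0.          0.        ]
[[-0.006, -1.0, -0.001, 0.038], [0.978, -0.006, 0.209, -0.514], [-0.209, 0.0, 0.978, -1.407], [0.0, 0.0, 0.0, 1.0]]
cylinder [([223.0, 220.0], 0.85, 410), ([437.0, 226.0], 0.36, 3411)]
short_cylinder [([230.0, 250.0], 0.57, 266)]
plain_cylinder [([225.0, 266.0], 0.8, 275)]
rack [([233.0, 258.0], 0.76, 1383)]
rest [([315.0, 221.0], 0.92, 1938), ([179.0, 334.0], 0.86, 2107), ([408.0, 320.0], 0.82, 2117)]
cradle [([436.0, 226.0], 0.95, 3352)]
clamp_knob [([468.0, 243.0], 0.67, 144)]
oil_bottle [([280.0, 171.0], 0.76, 289)]
screwdriver [([330.0, 281.0], 0.54, 358), ([311.0, 219.0], 0.3, 1979)]
screw_dish [([467.0, 242.0], 0.43, 143)]
```

View pics/scene0.png

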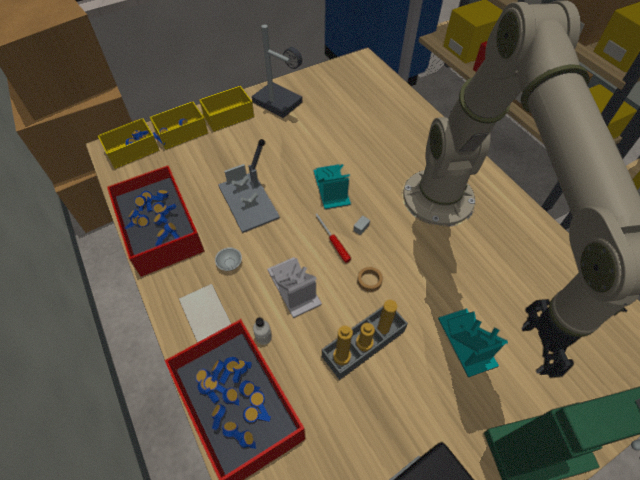

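View pics/top0.png

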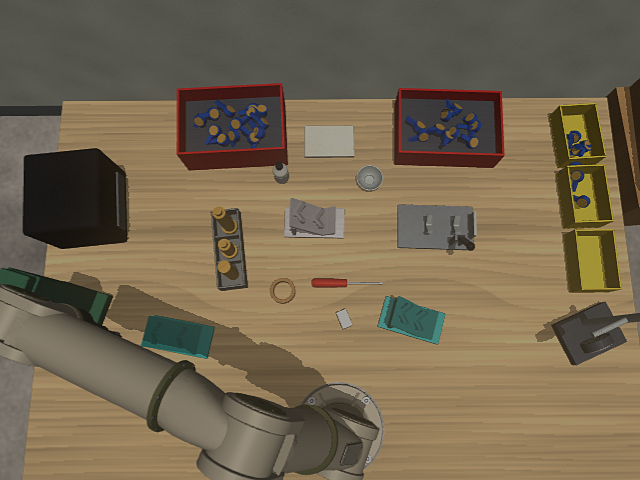

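The top view shows the rack at (228,250) with three brass cylinders. From far to near they are at (223,218), (230,248) and (228,268). The grey rest is at (315,221), the cradle at (436,227), and the turquoise look-alikes at (178,335), (411,320) and in the scene view.

Candidates in the scene view are (343,345) for tall with stem, (366,335) for short with stem, and (388,317) for plain. I'll check the choice in close crops.

```bash
python3 - <<'E'
import cv2,numpy as np
t=cv2.imread("pics/top0.png");s=cv2.imread("pics/scene0.png")
def grid(im,x0,y0,x1,y1,k):
    c=cv2.resize(im[y0:y1,x0:x1],None,fx=k,fy=k,interpolation=cv2.INTER_CUBIC)
    for x in range(x0,x1):
        if x%10==0: cv2.line(c,((x-x0)*k,0),((x-x0)*k,6),(0,0,255),1); cv2.putText(c,str(x),((x-x0)*k-8,16),0,.33,(0,0,255),1)
    for y in range(y0,y1):
        if y%10==0: cv2.line(c,(0,(y-y0)*k),(6,(y-y0)*k),(0,0,255),1); cv2.putText(c,str(y),(8,(y-y0)*k+4),0,.33,(0,0,255),1)
    return c
a=grid(t,205,195,350,295,4);a=np.hstack([a,np.zeros((400,800-a.shape[1],3),np.uint8)])
b=grid(t,392,198,482,256,4)
m=np.zeros((600,800,3),np.uint8)
m[:400]=a; m[368:600,0:0]=0
cv2.imwrite("pics/c1.png",np.vstack([a[:400],np.zeros((0,800,3),np.uint8)]))
A=grid(t,205,195,350,292,5)[:485]; cv2.imwrite("pics/c1.png",A)
B=grid(t,392,198,482,256,4); C=grid(s,310,295,410,380,4); D=grid(s,210,135,325,320,3)
m=np.zeros((600,800,3),np.uint8)
m[:232,:360]=B; m[240:580,:400]=C; m[:555,410:755]=D
cv2.imwrite("pics/c2.png",m)
E
```

```text
(no output)
```

View pics/c1.png

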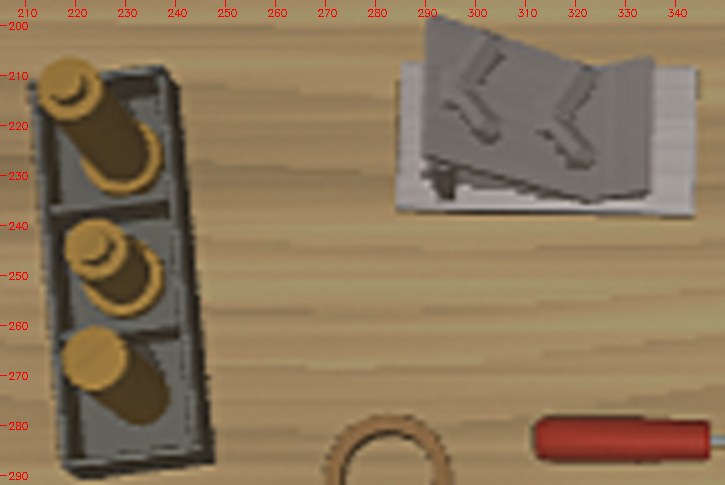

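View pics/c2.png

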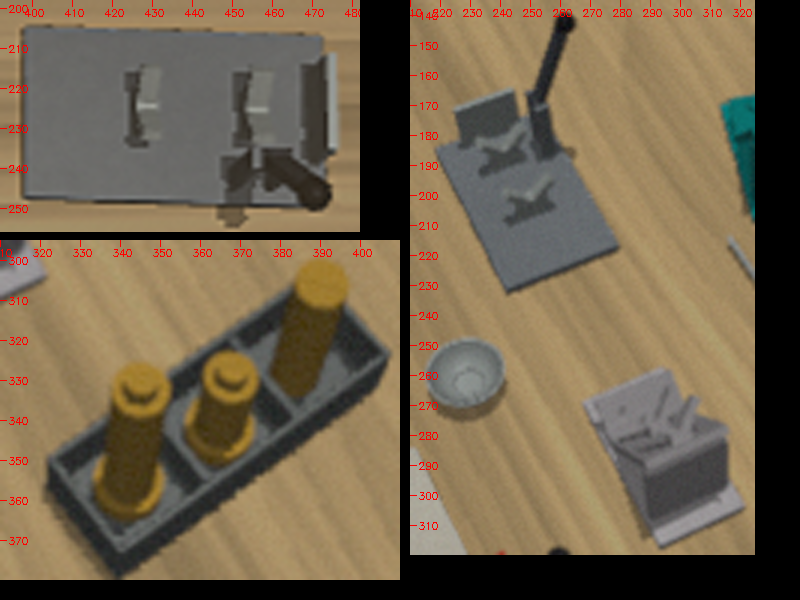

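The crops confirm it. The tall cylinder with collar and stem is the far one, with its stem top at top px (218.6,211.4) and scene px (345,329). The grey rest's Vs are near top px (301,213) and (321,216), and the cradle's Vs at (429,223) and (457,224). Next I'll turn these into world positions.

```bash
cat > h.py <<'E'
import numpy as np,cv2,pickle
from station import env,cams
from scipy.spatial.transform import Rotation as R
def cal(n): 
    p=cams.snapshot(n); return p
def K(p): return np.array([[p["fx"],0,p["cx"]],[0,p["fy"],p["cy"]],[0,0,1.]])
def ray(p,uv):
    T=np.array(p["camera_from_world"]);u=cv2.undistortPoints(np.array([[uv]],float),K(p),np.array(p["dist_coeffs"]))[0,0]
    d=T[:3,:3].T@np.array([u[0],-u[1],-1.]);return -T[:3,:3].T@T[:3,3],d/np.linalg.norm(d)
def onz(p,uv,z): o,d=ray(p,uv);return o+d*(z-o[2])/d[2]
def tri(p,a,q,b):
    A=[];B=[]
    for o,d in(ray(p,a),ray(q,b)): M=np.eye(3)-np.outer(d,d);A.append(M);B.append(M@o)
    x=np.linalg.lstsq(np.vstack(A),np.hstack(B),rcond=None)[0]
    return x
def proj(p,X):
    T=np.array(p["camera_from_world"]);c=np.atleast_2d(X)@T[:3,:3].T+T[:3,3]
    return cv2.projectPoints(c*[1,-1,-1],np.zeros(3),np.zeros(3),K(p),np.array(p["dist_coeffs"]))[0][:,0]
def load(): return pickle.load(open("cams.pkl","rb"))
E
python3 - <<'E'
from h import *
np.set_printoptions(precision=4,suppress=True)
t,s=cal("top"),cal("scene");pickle.dump((t,s),open("cams.pkl","wb"))
print("stem",tri(t,(218.6,211.4),s,(345.2,328.8)),onz(t,(218.6,211.4),.185),onz(s,(345.2,328.8),.185))
print("collar",onz(t,(229.4,226.6),.021),onz(s,(342,357),.021))
print("cradle base");c=[onz(t,u,.012) for u in((398,204.75),(472.75,206.3),(472.5,249.7),(397.75,247))];print(np.array(c),np.mean(c,0))
print(np.array([onz(s,u,.012) for u in((218.7,185),(243.3,231),(279.3,216.7))]))
print("knob",tri(t,(471,245.5),s,(261,142)))
print("V crad",onz(t,(457,224),.034),onz(t,(429,224),.034))
print("rest base");c=[onz(t,u,.008) for u in((285.4,207.6),(344.2,208.4),(343.8,238),(284.4,237.4))];print(np.array(c),np.mean(c,0))
print(np.array([onz(s,(210+(u-410)/3,135+v/3),.008) for u,v in((585,405),(665,370),(743,507),(660,545))]))
for n in("rack",): 
  print(np.array([onz(t,u,.055) for u in((211.6,211),(238,208.4),(247.6,287.4),(218.6,289.4))]))
  print(np.array([onz(s,(310+u/4,295+(v-240)/4),.055) for u,v in((48,462),(118,555),(388,352))]))
E
```

```text
stem [0.5609 0.3106 0.1871] [0.5597 0.3128 0.185 ] [0.5621 0.3081 0.185 ]
collar [0.5582 0.3147 0.021 ] [0.5655 0.3147 0.021 ]
cradle base
[[ 0.6235 -0.1788  0.012 ]
 [ 0.6174 -0.3989  0.012 ]
 [ 0.4872 -0.3897  0.012 ]
 [ 0.4965 -0.1736  0.012 ]] [ 0.5561 -0.2852  0.012 ]
[[ 0.6178 -0.4009  0.012 ]
 [ 0.6228 -0.1846  0.012 ]
 [ 0.4999 -0.1799  0.012 ]]
knob [ 0.4674 -0.3382  0.1852]
V crad [ 0.5587 -0.3436  0.034 ] [ 0.5592 -0.2629  0.034 ]
rest base
[[ 0.618   0.1536  0.008 ]
 [ 0.6144 -0.0201  0.008 ]
 [ 0.525  -0.0177  0.008 ]
 [ 0.5279  0.1556  0.008 ]] [0.5713 0.0678 0.008 ]
[[ 0.6153 -0.0213  0.008 ]
 [ 0.528  -0.019   0.008 ]
 [ 0.5347  0.1506  0.008 ]
 [ 0.6202  0.1471  0.008 ]]
[[0.5962 0.3606 0.055 ]
 [0.6034 0.2854 0.055 ]
 [0.3767 0.2521 0.055 ]
 [0.3717 0.3322 0.055 ]]
[[0.6084 0.2852 0.055 ]
 [0.6005 0.3579 0.055 ]
 [0.3777 0.3289 0.055 ]]
```

```bash
cat >> h.py <<'E'
def frame(x,y,yaw): 
    T=np.eye(4);T[:2,:2]=[[np.cos(yaw),-np.sin(yaw)],[np.sin(yaw),np.cos(yaw)]];T[:2,3]=x,y;return T
REST=frame(.573,.066,np.radians(-91.1));CRAD=frame(.5575,-.2875,np.radians(-92));CYL=np.array([.561,.3125,.005])
def W(T,P): return np.atleast_2d(P)@T[:3,:3].T+T[:3,3]
c5,s5=np.cos(np.radians(50)),np.sin(np.radians(50))
def rest_pt(s,n=0,y=0): return W(REST,[.06-c5*s+s5*n,y,.047+s5*s+c5*n])[0]
def crad_pt(u,z=.058,y=0): return W(CRAD,[.0935-u,y,z])[0]
E
python3 - <<'E'
from h import *
t,s=load()
cand=[]
def draw(p,k,x0,y0,x1,y1):
    im=cv2.resize(p["pixels"][y0:y1,x0:x1,::-1].copy(),None,fx=k,fy=k,interpolation=cv2.INTER_CUBIC)
    def poly(P,c,closed=True):
        q=(proj(p,np.array(P))-[x0-.5,y0-.5])*k
        cv2.polylines(im,[np.int32(q*8)],closed,c,1,cv2.LINE_AA,3)
    g=(0,255,0);r=(0,0,255);b=(255,128,0)
    a=np.linspace(0,2*np.pi,30);ci=np.c_[np.cos(a),np.sin(a),0*a]
    for z,rr in((0,.023),(.016,.023),(.165,.017),(.18,.01)): poly(CYL+ci*rr+[0,0,z],r)
    for z in(0,.008): poly(W(REST,[[sx*.0875,sy*.045,z] for sx,sy in((1,1),(1,-1),(-1,-1),(-1,1))]),g)
    for z in(0,.012): poly(W(CRAD,[[sx*.11,sy*.065,z] for sx,sy in((1,1),(1,-1),(-1,-1),(-1,1))]),g)
    for u in(.028,.044,.108,.122):
        poly([rest_pt(u,-.004,-.0255+.0055),rest_pt(u,-.024),rest_pt(u,-.004,.0255-.0055)],b,False)
        poly([crad_pt(u,.054,-.020),crad_pt(u,.034),crad_pt(u,.054,.020)],b,False)
    poly([crad_pt(-.006,.068,-.02),crad_pt(-.006,.068,.02)],r,False)
    return im
A=draw(t,3,205,195,482,292);B=draw(s,3,205,135,415,385)
m=np.zeros((600,800,3),np.uint8);B=draw(s,2,205,135,415,320);B2=draw(s,3,305,290,415,385)
m[:A.shape[0],:800]=A[:,:800];m[291:291+309,:420]=B[:309];m[291:576,430:760]=B2
cv2.imwrite("pics/ov.png",m)
E
```

```text
(no output)
```

View pics/ov.png

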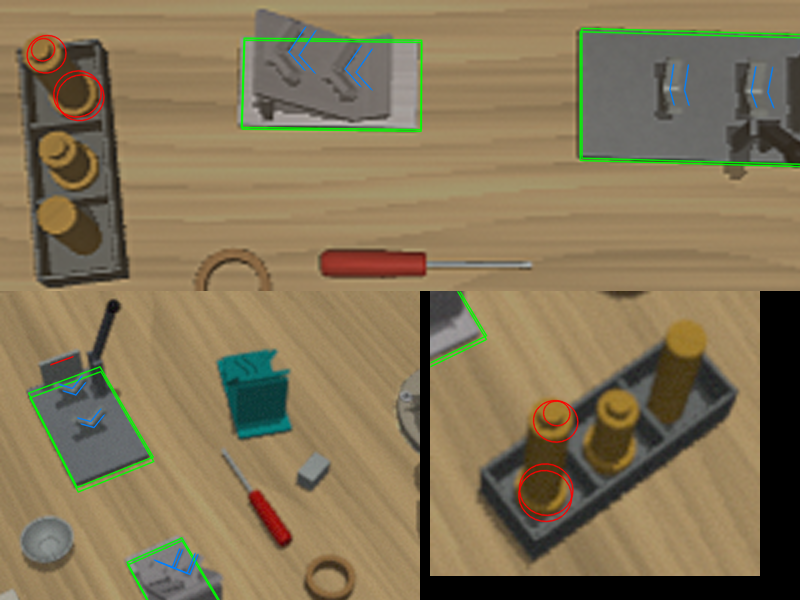

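The overlay fits the rack, cylinder and cradle to within a few mm. The rest's Vs may lie up to about 6 mm to the left, so I'll check that while computing the first move.

```bash
cat >> h.py <<'E'
def to(P,yaw=None):
    "units (tool x,y,z /30mm, turn/6deg) from the measured pose to P; yaw = heading (deg) of tool z"
    st=env.state();q=st["ee_rot"];M=R.from_quat([q[1],q[2],q[3],q[0]]).as_matrix()
    d=M.T@(np.array(P)-st["eef_pos"])/.03
    h=np.degrees(np.arctan2(M[1,2],M[0,2]))
    tr=0 if yaw is None else -((yaw-h+90)%180-90)/6
    print("rows",np.round(d,2),"turn",round(tr,2),"| pos",np.round(st["eef_pos"],4),"h",round(h,1),"x",np.round(M[:,0],2),"F",np.round(st["contact_force"],1),"w",round(st["gripper_width"],4),"t",round(st["time_s"],2))
E
python3 - <<'E'
from h import *
t,s=load()
for n,P in(("V1vert",rest_pt(.036,-.024)),("V2vert",rest_pt(.115,-.024)),("plate",rest_pt(-.008,.015))): print(n,proj(t,P))
to([.561,.3125,.247],-1.1); to([.561,.3125,.149],-1.1)
E
```

```text
V1vert [[321.19415909 217.96469425]]
V2vert [[302.35009138 212.227363  ]]
plate [[341.58757107 218.96973765]]
rows [12.59  0.04 -3.52] turn 11.04 | pos [0.2626 0.5671 0.2483] h 65.1 x [ 0.91 -0.42 -0.  ] F [-0.1 -0.9 -0.2] w 0.0851 t 1.2
rows [12.59  3.31 -3.52] turn 11.04 | pos [0.2626 0.5671 0.2483] h 65.1 x [ 0.91 -0.42 -0.  ] F [-0.1 -0.9 -0.2] w 0.0851 t 1.2
```

```bash
python3 -m pendant '[[85,12.6,0,-3.5,11],[85,12.6,0,-3.5,11],[85,12.6,0,-3.5,11],[85,12.6,0,-3.5,11],[85,12.6,0,-3.5,11],[85,12.6,0,-3.5,11],[85,12.6,0,-3.5,11],[85,12.6,0,-3.5,11],[85,12.6,0,-3.5,11],[85,12.6,0,-3.5,11]]' 20; python3 -m pendant '[[85,0,0,0,0],[85,0,0,0,0]]'; python3 - <<'E'
from h import *
to([.561,.3125,.149],-1.1)
t,s=cal("top"),cal("scene")
a=cv2.resize(t["pixels"][175:275,195:345,::-1],None,fx=4,fy=4,interpolation=3);b=cv2.resize(s["pixels"][255:380,255:410,::-1],None,fx=4,fy=4,interpolation=3)
m=np.zeros((600,800,3),np.uint8);m[:300,:450]=cv2.resize(a,(450,300));m[:500,460:]=cv2.resize(b,(620,500))[:,:340]
c=cv2.resize(t["pixels"][190:245,278:352,::-1],None,fx=5,fy=5,interpolation=3);m[310:585,:370]=c
cv2.imwrite("pics/r1.png",m)
E
```

```text
time_s: 2.2
eef_pos: [0.5624, 0.3117, 0.248]
ee_rot: [-0.496, 0.496, -0.504, 0.504]
contact_force: [-0.5, 0.6, 0.1]
gripper_width: 0.0848
time_s: 2.4
eef_pos: [0.5603, 0.3148, 0.2483]
ee_rot: [0.497, -0.497, 0.503, -0.502]
contact_force: [-1.6, 0.5, -0.1]
gripper_width: 0.0853
rows [0.08 3.31 0.03] turn 0.07 | pos [0.5603 0.3148 0.2483] h -0.7 x [-0.01 -1.   -0.  ] F [-1.6  0.5 -0.1] w 0.0853 t 2.4
```

View pics/r1.png

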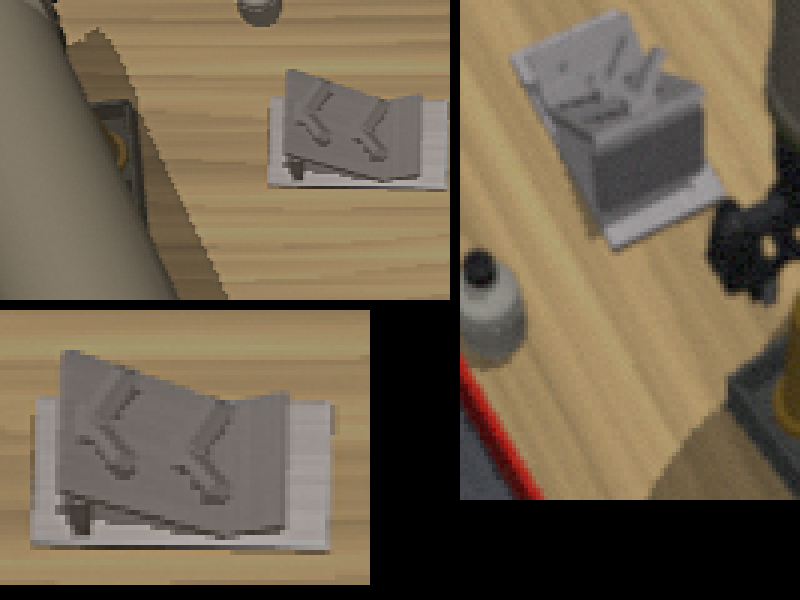

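The crop of the rest shows the sloping plate bending into the foot plate at top px x≈323.3 (rows 208 to 235.6), with the foot plate's upper edge at x≈335. I'll use the bend to place the rest along its length.

```bash
python3 - <<'E'
from h import *
t,s=load()
P=rest_pt(-.005,-.036);print(P,proj(t,P),proj(t,P+[0,.01,0]))
print(onz(t,(323.3,221.8),P[2]))
E
python3 -m pendant '[[85,0.1,1.6,0,0],[85,0.1,3.3,0,0],[85,0.1,3.3,0,0],[85,0.1,3.3,0,0]]'
python3 -m pendant '[[30,0,0,0,0],[30,0,0,0,0],[30,0,0,0,0],[30,0,0,0,0],[30,0,0,0,0],[30,0,0,0,0]]' 50; python3 - <<'E'
from h import *
to([.561,.3125,.3])
E
```

```text
[0.57231587 0.03037023 0.02002942] [[327.2145641  221.36714394]] [[323.78234668 221.38802988]]
[0.57108875 0.04178171 0.02002942]
time_s: 2.9
eef_pos: [0.5608, 0.3104, 0.1496]
ee_rot: [0.496, -0.497, 0.504, -0.503]
contact_force: [0.8, -0.6, 1.6]
gripper_width: 0.0848
time_s: 3.5
eef_pos: [0.5626, 0.3103, 0.1511]
ee_rot: [-0.497, 0.495, -0.503, 0.504]
contact_force: [0.7, 0.9, 5.7]
gripper_width: 0.0329
rows [-0.08 -4.96 -0.04] turn 0 | pos [0.5626 0.3103 0.1511] h -0.9 x [-0.02 -1.   -0.  ] F [0.7 0.9 5.7] w 0.0329 t 3.5
```

```bash
sed -i 's/REST=frame(.573,.066/REST=frame(.572,.0755/' h.py
python3 -m pendant '[[30,0,-1.6,0,0],[30,0,-3.3,0,0],[30,0,-5,0,0],[30,0,-6.6,0,0],[30,0,-6.6,0,0]]'; python3 - <<'E'
from h import *
f=rest_pt(.012,.008);print(f)
to([f[0],f[1],.35],-1.1)
E
```

```text
time_s: 4.0
eef_pos: [0.5632, 0.3104, 0.3555]
ee_rot: [-0.5, 0.492, -0.503, 0.505]
contact_force: [1.4, -0.6, -3.7]
gripper_width: 0.0326
[0.57087858 0.01709586 0.06133483]
rows [9.77 0.13 0.4 ] turn 0.04 | pos [0.5632 0.3104 0.3555] h -0.9 x [-0.01 -1.   -0.01] F [ 1.4 -0.6 -3.7] w 0.0326 t 4.0
```

```bash

python3 -m pendant '[[30,1.6,0,0.2,0],[30,3.2,0,0.3,0],[30,4.8,0,0.3,0],[30,6.4,0,0.4,0],[30,8,0,0.4,0],[30,9.3,0,0.4,0],[30,9.8,0,0.4,0],[30,9.8,0,0.4,0],[30,9.8,0,0.4,0]]'; python3 - <<'E'
from h import *
f=rest_pt(.012,.008)
t,s=cal("top"),cal("scene")
m=np.hstack([cv2.resize(t["pixels"][150:270,260:400,::-1],None,fx=3,fy=3,interpolation=3),cv2.resize(s["pixels"][215:335,240:360,::-1],None,fx=3,fy=3,interpolation=3)])
cv2.imwrite("pics/r2.png",m)
to([f[0],f[1],f[2]+.146],-1.1)
E
```

```text
time_s: 4.9
eef_pos: [0.5688, 0.0166, 0.3462]
ee_rot: [0.496, -0.497, 0.504, -0.503]
contact_force: [0.3, 0.6, -4.7]
gripper_width: 0.0331
rows [0.03 4.64 0.07] turn 0.07 | pos [0.569  0.0178 0.3464] h -0.7 x [-0.01 -1.   -0.  ] F [ 0.3  0.8 -4.8] w 0.033 t 5.0
```

View pics/r2.png

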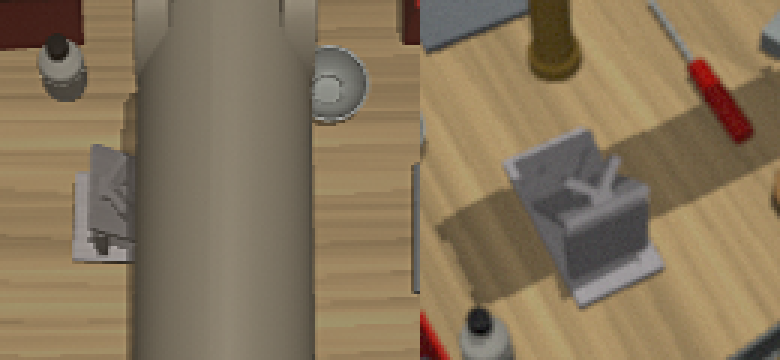

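The scene crop shows the cylinder hanging upright in the grip, with its collar at about (283,237) and clear of everything. Now I'll lower it.

```bash

python3 -m pendant '[[30,0,1.6,0.05,0],[30,0,3.2,0.05,0],[30,0,4.1,0.05,0],[30,0,4.4,0.05,0],[30,0,4.65,0.05,0],[30,0,4.65,0.05,0]]'; python3 -m pendant '[[30,0,0,0,0],[30,0,0,0,0]]' 20;  python3 - <<'E'
from h import *
f=rest_pt(.012,.008)
to([f[0],f[1],f[2]+.146],-1.1)
E
```

```text
time_s: 5.6
eef_pos: [0.5709, 0.0166, 0.2081]
ee_rot: [-0.497, 0.496, -0.503, 0.503]
contact_force: [-0.2, -0.3, -4.3]
gripper_width: 0.0328
time_s: 5.8
eef_pos: [0.5713, 0.0162, 0.2092]
ee_rot: [-0.497, 0.496, -0.503, 0.504]
contact_force: [-0.9, -0.6, -4.6]
gripper_width: 0.0326
rows [-0.03  0.06 -0.02] turn 0.04 | pos [0.5713 0.0162 0.2092] h -0.8 x [-0.01 -1.   -0.  ] F [-0.9 -0.6 -4.6] w 0.0326 t 5.8
```

```bash

python3 -m pendant '[[30,-0.28,0.2,0,0],[30,-0.56,0.25,0,0],[30,-0.84,0.3,0,0],[30,-1.1,0.4,0,0],[30,-1.4,0.5,0,0],[30,-1.66,0.6,0,0],[30,-1.66,0.6,0,0]]'; python3 - <<'E'
from h import *
to([.57,.0,.2])
s=cal("scene")
m=cv2.resize(s["pixels"][200:335,230:370,::-1],None,fx=4,fy=4,interpolation=3)
cv2.imwrite("pics/r3.png",m)
E
```

```text
time_s: 6.5
eef_pos: [0.5703, 0.0672, 0.1883]
ee_rot: [0.496, -0.498, 0.504, -0.503]
contact_force: [2.3, -3.2, -8.3]
gripper_width: 0.0329
rows [ 2.24 -0.39  0.02] turn 0 | pos [0.5703 0.0672 0.1883] h -0.7 x [-0.01 -1.    0.  ] F [ 2.3 -3.2 -8.3] w 0.0329 t 6.5
```

View pics/r3.png

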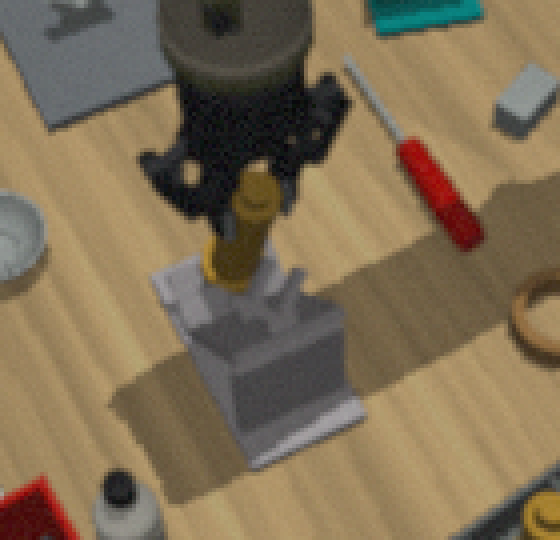

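The crop shows the cylinder tilting in the pads as planned. Its foot is at the foot plate end (crop 225,275) and its top leans left (260,185). Continuing.

```bash

python3 -m pendant '[[30,-0.26,0.14,0,0],[30,-0.52,0.28,0,0],[30,-0.77,0.44,0,0],[30,-1,0.62,0,0],[30,-1.23,0.82,0,0],[30,-1.46,1.04,0,0],[30,-1.46,1.04,0,0],[30,-1.46,1.04,0,0]]'; python3 - <<'E'
from h import *
to(rest_pt(.148)-[0,0,.002])
s=cal("scene")
m=cv2.resize(s["pixels"][200:335,230:370,::-1],None,fx=4,fy=4,interpolation=3)
cv2.imwrite("pics/r4.png",m)
E
```

```text
time_s: 7.35
eef_pos: [0.5739, 0.1099, 0.1591]
ee_rot: [-0.497, 0.495, -0.503, 0.505]
contact_force: [11.1, -3.4, -2.7]
gripper_width: 0.0328
rows [-0.03  0.02 -0.04] turn 0 | pos [0.5739 0.1099 0.1591] h -0.9 x [-0.01 -1.   -0.  ] F [11.1 -3.4 -2.7] w 0.0328 t 7.35
```

View pics/r4.png

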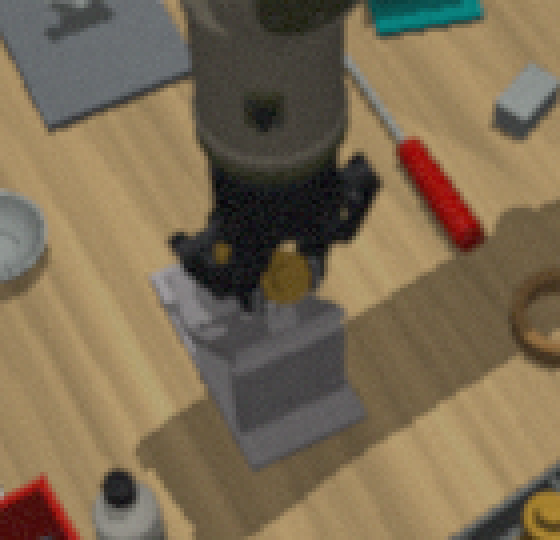

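```bash

python3 -m pendant '[[60,0,0,0,0],[60,0,0,0,0],[60,0,0,0,0],[60,0,0,0,0],[60,0,0,0,0],[60,0,0,0,0]]';  python3 - <<'E'
from h import *
to(rest_pt(.148)-[0,0,.002])
s=cal("scene")
for d in cams.regions_of(s,"cylinder")[:4]:
    ys,xs=np.nonzero(d["region"]);print(d["centre"],d["confidence"],xs.min(),xs.max(),ys.min(),ys.max(),len(xs))
print(proj(s,np.array([rest_pt(.18),rest_pt(.17)])))
E
```

```text
time_s: 8.0
eef_pos: [0.5719, 0.1095, 0.1585]
ee_rot: [0.496, -0.496, 0.504, -0.504]
contact_force: [0.7, -0.6, -0.3]
gripper_width: 0.06
rows [-0.04  0.01  0.03] turn 0 | pos [0.5719 0.1095 0.1585] h -0.8 x [-0.01 -1.   -0.  ] F [ 0.7 -0.6 -0.3] w 0.06 t 8.0
[298.3, 267.7] 0.59 292 306 264 277 148
[[304.05993701 272.37951465]
 [302.95392096 271.98152499]]
```

```bash

python3 -m pendant '[[70,0,-1.2,0,0],[70,0,-2.6,0,0],[70,0,-4.2,0,0],[70,-3.5,-6,0,0],[70,-5,-6,0,0],[70,-5,-6,0,0],[70,-6,-6,0,0],[70,-6,-6,0,0]]';  python3 - <<'E'
from h import *
s,t=cal("scene"),cal("top")
P=[rest_pt(x) for x in(0,.016,.165,.18)]
o=[]
for p,(x0,y0) in((s,(260,235)),(t,(275,180))):
    k=6;im=cv2.resize(p["pixels"][y0:y0+75,x0:x0+65,::-1],None,fx=k,fy=k,interpolation=3)
    for q in proj(p,np.array(P)): cv2.drawMarker(im,tuple(np.int32((q-[x0-.5,y0-.5])*k)),(0,0,255),0,8)
    o.append(im)
cv2.imwrite("pics/r5.png",np.hstack(o))
for p in(s,t):
  print([(np.round(d["centre"]),d["confidence"]) for d in cams.regions_of(p,"cylinder")[:3]])
to(rest_pt(.14))
E
```

```text
time_s: 8.9
eef_pos: [0.5725, 0.2975, 0.3377]
ee_rot: [0.499, -0.499, 0.502, -0.5]
contact_force: [-0.6, 0.1, -1.9]
gripper_width: 0.0701
[(array([291., 267.]), 0.8)]
[(array([313., 215.]), 0.92), (array([309., 228.]), 0.6)]
rows [6.07 6.15 0.02] turn 0 | pos [0.5751 0.2878 0.3384] h -1.0 x [-0.02 -1.    0.  ] F [ 0.1 -1.4  0.4] w 0.0701 t 9.1
```

View pics/r5.png

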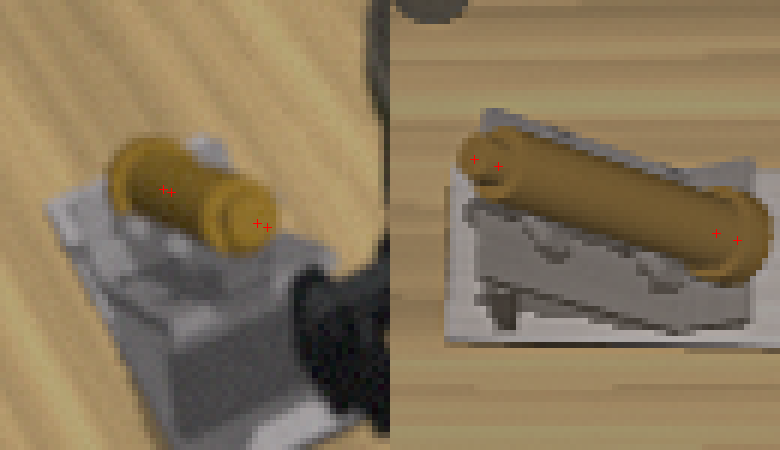

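The crop shows the cylinder lying in both Vs of the rest, with its collar at the foot plate (top crop 742,238) and its stem at (478,160). That is within a few mm of prediction, so step 1 is met. Next I'll regrip above the upper V at about s=140 mm. Lower down, the vertical tool's body would hit the stem.

```bash

python3 -m pendant '[[70,1.6,0,0,0],[70,3.2,0,0,0],[70,4.8,0,0,0],[70,6.05,1.2,0,0],[70,6.05,2.8,0,0],[70,6.05,4.4,0,0],[70,6.05,5.5,0,0],[70,6.05,6,0,0],[70,6.05,6,0,0],[70,6.05,6,0,0]]'; python3 -m pendant '[[30,0,0,0,0],[30,0,0,0,0],[30,0,0,0,0],[30,0,0,0,0],[30,0,0,0,0],[30,0,0,0,0]]' 120
python3 -m pendant '[[30,0,-0.3,0,0],[30,0,-1,0,0],[30,0,-2.2,0,0],[30,0,-3.6,0,0],[30,0,-3.6,0,0]]';  python3 - <<'E'
from h import *
s=cal("scene")
cv2.imwrite("pics/r6.png",cv2.resize(s["pixels"][190:310,230:370,::-1],None,fx=4,fy=4,interpolation=3))
for d in cams.regions_of(s,"cylinder")[:2]:
    u=np.argwhere(d["region"]).astype(float);c=u.mean(0);v=np.linalg.svd(u-c,full_matrices=0)[2][0];print(np.round(c),v,len(u),d["confidence"])
to(crad_pt(.0))
E
```

```text
time_s: 10.1
eef_pos: [0.5723, 0.1066, 0.1595]
ee_rot: [-0.496, 0.496, -0.504, 0.504]
contact_force: [-0.1, 0.3, 0.2]
gripper_width: 0.0699
time_s: 10.7
eef_pos: [0.5765, 0.1073, 0.1622]
ee_rot: [-0.499, 0.493, -0.502, 0.507]
contact_force: [11.3, -1.6, 4.6]
gripper_width: 0.0315
time_s: 11.2
eef_pos: [0.5743, 0.108, 0.2732]
ee_rot: [-0.499, 0.493, -0.502, 0.505]
contact_force: [1.2, -0.5, -3.1]
gripper_width: 0.0318
[247. 294.] [-0.17538314  0.98450026] 231 0.47
rows [16.31  6.96 -0.36] turn 0 | pos [0.5721 0.108  0.2673] h -0.8 x [-0.01 -1.   -0.  ] F [-1.  -0.1 -5.7] w 0.0317 t 11.3
```

```bash

python3 -m pendant '[[30,1.6,0,0,0],[30,3.2,0,-0.1,0.1],[30,4.8,0.5,-0.2,0.2],[30,6.4,1,-0.3,0.2],[30,8,2,-0.3,0.2],[30,9.2,3,-0.35,0.2],[30,9.2,3.4,-0.35,0.2],[30,9.2,3.4,-0.35,0.2]]';  python3 - <<'E'
from h import *
P=crad_pt(.212,.145);print(P);to(P,-2)
for n in("scene","top"):
  s=cal(n)
  for d in cams.regions_of(s,"cylinder")[:3]:
    u=np.argwhere(d["region"])[:,::-1].astype(float);c=u.mean(0);v=np.linalg.svd(u-c,full_matrices=0)[2][0];print(n,np.round(c),v,u.min(0),u.max(0),len(u),d["confidence"])
  if n=="scene": cv2.imwrite("pics/r7.png",cv2.resize(s["pixels"][130:280,200:360,::-1],None,fx=4,fy=4,interpolation=3))
G=env.state()["eef_pos"]-[0,0,.003]
for th in(50,70):
  a=np.radians(th);d=np.array([0,np.cos(a),np.sin(a)]);print(th,proj(s,G-.14*d)[0],proj(cams.snapshot("scene"),np.array([G-.14*d,G+.04*d])))
E
```

```text
time_s: 12.1
eef_pos: [0.5582, -0.1649, 0.1631]
ee_rot: [0.493, -0.49, 0.509, -0.507]
contact_force: [0.9, 9.8, 0.6]
gripper_width: 0.0314
[ 0.56163559 -0.16907219  0.145     ]
rows [0.14 0.6  0.12] turn 0.01 | pos [ 0.5582 -0.1649  0.1631] h -1.9 x [-0.03 -1.   -0.  ] F [0.9 9.8 0.6] w 0.0314 t 12.1
scene [258. 198.] [-0.91589883  0.40140918] [246. 191.] [267. 205.] 190 0.62
scene [246. 204.] [0.64679791 0.76266144] [219. 166.] [279. 232.] 1675 0.44
top [453. 229.] [ 0.7874578  -0.61636858] [424. 205.] [476. 251.] 1994 0.18
50 [427.12949499 223.24152246] [[251.75240253 199.67073489]
 [262.98260514 195.56062346]]
70 [410.97086482 225.32988784] [[258.22253002 213.59951768]
 [260.87459999 191.02994059]]
```

View pics/r7.png

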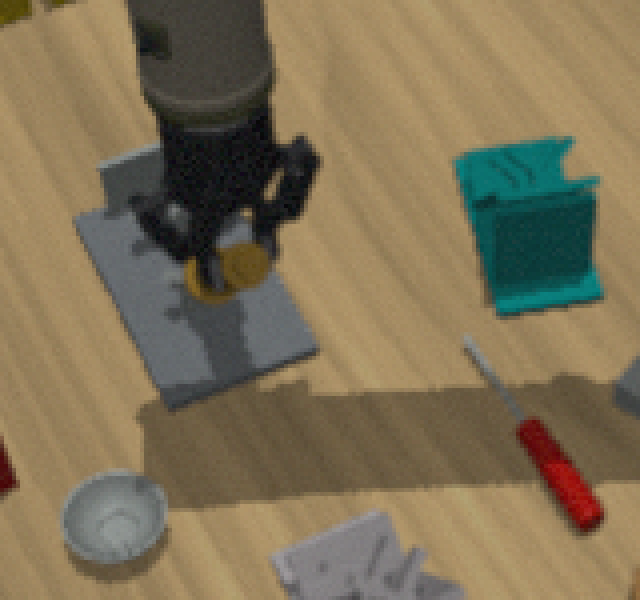

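The crop shows the cylinder held at the same 50° tilt. Its collar is at (251.7,199.5), exactly where 50° predicts, over the left part of the cradle base. There is some sideways force, so it is probably brushing V2. I'll shift left, then level it against the flat part of the base.

```bash

python3 -m pendant '[[30,-0.25,0,0.1,0],[30,-0.5,0,0.1,0],[30,-0.6,0.2,0.1,0],[30,-0.6,0.5,0.1,0],[30,-0.6,0.5,0.1,0]]'; python3 -m pendant '[[30,0,0,0,0],[30,0,0.1,0,0],[30,0,0.2,0,0],[30,0,0.2,0,0]]' 20; python3 - <<'E'
from h import *
to(crad_pt(.23,.140),-2)
E
```

```text
time_s: 12.9
eef_pos: [0.5597, -0.1499, 0.1474]
ee_rot: [0.49, -0.492, 0.51, -0.508]
contact_force: [-1.0, -0.0, -5.2]
gripper_width: 0.0316
time_s: 13.3
eef_pos: [0.5608, -0.1501, 0.1431]
ee_rot: [0.491, -0.491, 0.509, -0.509]
contact_force: [0.1, 0.4, -4.8]
gripper_width: 0.0318
rows [0.03 0.1  0.05] turn -0.01 | pos [ 0.5608 -0.1501  0.1431] h -2.1 x [-0.04 -1.   -0.  ] F [ 0.1  0.4 -4.8] w 0.0318 t 13.3
```

```bash

python3 -m pendant '[[30,-0.3,0.3,0,0],[30,-0.5,0.45,0,0],[30,-0.67,0.6,0,0],[30,-0.95,0.9,0,0],[30,-1.24,1.2,0,0],[30,-1.24,1.2,0,0]]'; python3 - <<'E'
from h import *
to(crad_pt(.28,.06),-2)
s=cal("scene")
for d in cams.regions_of(s,"cylinder")[:2]:
    u=np.argwhere(d["region"])[:,::-1].astype(float);print(d["centre"],u.min(0),u.max(0),len(u),d["confidence"])
G=env.state()["eef_pos"]-[0,0,.003]
for th in(30,50):
  a=np.radians(th);d=np.array([0,np.cos(a),np.sin(a)]);print(th,proj(s,np.array([G-.14*d,G+.04*d])))
E
```

```text
time_s: 13.9
eef_pos: [0.5628, -0.1101, 0.1069]
ee_rot: [0.492, -0.492, 0.508, -0.508]
contact_force: [-0.2, 5.6, 6.3]
gripper_width: 0.0321
rows [-0.3   1.56  0.03] turn 0.03 | pos [ 0.5628 -0.1101  0.1069] h -1.8 x [-0.03 -1.   -0.  ] F [-0.2  5.6  6.3] w 0.0321 t 13.9
[267.9, 219.4] [253. 211.] [275. 229.] 145 0.57
30 [[253.57104881 208.50555299]
 [272.82756855 226.1016291 ]]
50 [[259.03002121 222.49724842]
 [271.11609165 221.60938096]]
```

```bash

python3 -m pendant '[[30,-0.24,0.34,0,0],[30,-0.47,0.68,0,0],[30,-0.66,1.05,0,0],[30,-0.8,1.3,0,0],[30,-0.86,1.55,0,0],[30,-0.86,1.55,0,0]]';  python3 -m pendant '[[30,0,0,0,0],[30,0,0,0,0],[30,0,0,0,0]]' 120; python3 - <<'E'
from h import *
to(crad_pt(.28,.06),-2)
s,t=cal("scene"),cal("top")
G=env.state()["eef_pos"]-[0,0,.003]
for p in(s,t):
  for d in cams.regions_of(p,"cylinder")[:2]:
    u=np.argwhere(d["region"])[:,::-1].astype(float);print(d["centre"],u.min(0),u.max(0),len(u),d["confidence"])
  for th in(10,30):
    a=np.radians(th);d=np.array([0,np.cos(a),np.sin(a)]);print(th,proj(p,np.array([G-.14*d,G+.04*d])).ravel())
cv2.imwrite("pics/r8.png",cv2.resize(s["pixels"][130:280,200:360,::-1],None,fx=4,fy=4,interpolation=3))
E
```

```text
time_s: 14.6
eef_pos: [0.5623, -0.0866, 0.0595]
ee_rot: [0.49, -0.492, 0.509, -0.508]
contact_force: [-0.5, 1.3, 0.7]
gripper_width: 0.0314
time_s: 14.9
eef_pos: [0.563, -0.0873, 0.0612]
ee_rot: [0.491, -0.491, 0.509, -0.509]
contact_force: [-1.1, 0.4, -1.4]
gripper_width: 0.0315
rows [0.46 0.04 0.05] turn -0.01 | pos [ 0.563  -0.0873  0.0612] h -2.1 x [-0.04 -1.   -0.  ] F [-1.1  0.4 -1.4] w 0.0315 t 14.9
[270.3, 231.8] [249. 204.] [280. 244.] 210 0.8
10 [254.46888957 210.34132108 278.78542635 245.42235495]
30 [258.28737474 222.74078788 277.72073803 241.68514893]
[409.0, 222.7] [393. 217.] [419. 232.] 295 0.61
[279.9, 171.9] [273. 162.] [288. 183.] 256 0.18
10 [415.83222732 222.77152627 354.95429371 220.510031  ]
30 [407.6326378  226.47897735 356.90326434 219.36638516]
```

```bash

python3 -m pendant '[[30,0,-0.5,0,0],[30,0,-1.2,0,0],[30,0,-2.2,0,0],[30,0,-2.2,0,0],[30,0,-2.2,0,0]]'; python3 - <<'E'
from h import *
to(crad_pt(.143,.06),-2)
s,t=cal("scene"),cal("top")
G=env.state()["eef_pos"]-[0,0,.003]
a=np.linspace(0,2*np.pi,40)
for p in(s,t):
  for d in cams.regions_of(p,"cylinder")[:1]:
    u=np.argwhere(d["region"])[:,::-1].astype(float);print(d["centre"],u.min(0),u.max(0),len(u),d["confidence"])
  for th in(0,10,20,30):
    b=np.radians(th);d=np.array([.035*np.cos(b),np.cos(b),np.sin(b)]);e1=np.cross(d,[1,0,0]);e1/=np.linalg.norm(e1);e2=np.cross(d,e1)
    q=proj(p,np.array([G-.14*d+.023*(np.cos(x)*e1+np.sin(x)*e2) for x in a]));q2=proj(p,np.array([G+.04*d+.01*(np.cos(x)*e1+np.sin(x)*e2) for x in a]))
    print(th,np.r_[q,q2].min(0),np.r_[q,q2].max(0))
E
```

```text
time_s: 15.6
eef_pos: [0.5639, -0.087, 0.128]
ee_rot: [-0.492, 0.49, -0.508, 0.509]
contact_force: [-0.6, 0.1, -5.2]
gripper_width: 0.0319
rows [5.04 2.26 0.02] turn -0.01 | pos [ 0.5639 -0.087   0.128 ] h -2.0 x [-0.04 -1.   -0.  ] F [-0.6  0.1 -5.2] w 0.0319 t 15.6
[294.7, 284.6] [270. 258.] [320. 316.] 1784 0.53
0 [245.22569334 184.84112787] [280.47393077 236.63762683]
10 [246.47310861 190.00777825] [280.24058411 235.40846138]
20 [248.18634001 195.94609305] [279.84484769 233.83743934]
30 [250.25271991 202.48290605] [279.29872679 231.96443662]
[410.0, 220.5] [396. 211.] [423. 227.] 363 0.6
0 [355.48388649 208.40892215] [423.64030062 225.3556197 ]
10 [355.22220531 210.69994932] [422.65333722 227.37617353]
20 [355.41214942 210.07668062] [420.14185514 229.21539787]
30 [356.0641142  209.50480219] [416.25314732 230.83446295]
```

Nets agree with a tilt of about 10° and a grip at s≈140 mm. Moving over the V supports.

```bash

python3 -m pendant '[[30,1.4,0,0,0],[30,2.8,0,0,0],[30,4.2,0,0,0],[30,5,0,0,0],[30,5,0,0,0],[30,5,0.5,0,0],[30,5,0.9,0,0],[30,5,0.9,0,0]]'; python3 - <<'E'
from h import *
to(crad_pt(.143,.061),-2)
s,t=cal("scene"),cal("top")
for p in(s,t):
  for d in cams.regions_of(p,"cylinder")[:2]:
    u=np.argwhere(d["region"])[:,::-1].astype(float);print(d["centre"],u.min(0),u.max(0),len(u),d["confidence"])
G=env.state()["eef_pos"]-[0,0,.003]
cv2.imwrite("pics/r9.png",np.hstack([cv2.resize(s["pixels"][140:240,200:300,::-1],None,fx=4,fy=4,interpolation=3),cv2.resize(t["pixels"][190:290,390:490,::-1],None,fx=4,fy=4,interpolation=3)]))
E
```

```text
time_s: 16.6
eef_pos: [0.5565, -0.2342, 0.0964]
ee_rot: [0.491, -0.492, 0.51, -0.506]
contact_force: [0.5, 0.7, -4.8]
gripper_width: 0.0319
rows [0.13 1.18 0.1 ] turn 0.01 | pos [ 0.5565 -0.2342  0.0964] h -1.9 x [-0.03 -1.   -0.  ] F [ 0.5  0.7 -4.8] w 0.0319 t 16.6
[251.3, 189.5] [230. 168.] [259. 202.] 205 0.61
[464.5, 224.3] [454. 216.] [474. 232.] 264 0.71
```

View pics/r9.png

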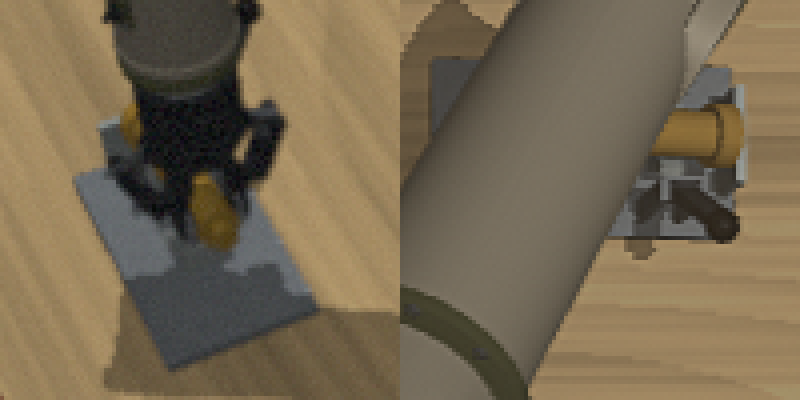

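The crops show the cylinder nearly level above the Vs. The collar's end face is at top px ≈475 (row 224), close to the end plate. I'll check the clearance along the axis.

```bash
python3 - <<'E'
from h import *
t,s=load()
a=np.linspace(0,2*np.pi,60)
G=env.state()["eef_pos"]-[0,0,.003]
for th in(5,10):
  b=np.radians(th);d=np.array([.035*np.cos(b),np.cos(b),np.sin(b)]);e1=np.cross(d,[1,0,0]);e1/=np.linalg.norm(e1);e2=np.cross(d,e1)
  F=G-.14*d
  for p in(t,s): print(th,F,p is t,proj(p,np.array([F+.023*(np.cos(x)*e1+np.sin(x)*e2) for x in a])).max(0),proj(p,np.array([F+.023*(np.cos(x)*e1+np.sin(x)*e2) for x in a])).min(0))
print("endplate inner top",proj(t,np.array([crad_pt(-.006,.068,-.02),crad_pt(-.006,.068,.02),crad_pt(-.006,.012)])))
im=t["pixels"].astype(int)
for r in(214,218,232,236): print(r,im[r,462:482].sum(1).tolist())
E
```

```text
5 [ 0.55339722 -0.37590117  0.08509083] True [476.3174292  229.68940902] [470.28499353 213.17099953]
5 [ 0.55339722 -0.37590117  0.08509083] False [242.67807404 173.36689515] [229.16528564 161.6006514 ]
10 [ 0.55345301 -0.37430699  0.07298189] True [475.18982699 230.63948367] [467.89839221 214.27496842]
10 [ 0.55345301 -0.37430699  0.07298189] False [243.40534441 176.54433958] [229.90018386 164.28269359]
endplate inner top [[475.69791245 229.57703633]
 [475.2490032  215.78314368]
 [470.07125315 227.24126182]]
214 [312, 309, 315, 315, 317, 228, 195, 190, 189, 158, 140, 255, 421, 443, 392, 376, 382, 378, 382, 382]
218 [313, 321, 317, 316, 327, 243, 187, 167, 168, 169, 153, 186, 413, 447, 391, 355, 353, 354, 357, 355]
232 [312, 312, 312, 310, 320, 335, 229, 166, 168, 168, 169, 128, 421, 458, 406, 361, 349, 353, 354, 355]
236 [170, 167, 202, 314, 338, 245, 204, 177, 164, 165, 174, 177, 159, 243, 365, 391, 389, 386, 389, 388]
```

```bash

python3 -m pendant '[[30,-0.1,0.2,0.08,0],[30,-0.1,0.4,0.08,0],[30,-0.1,0.4,0.08,0]]' 20; python3 -m pendant '[[30,0,0.2,0,0],[30,0,0.4,0,0],[30,0,0.5,0,0],[30,0,0.6,0,0],[30,0,0.7,0,0],[30,0,0.7,0,0]]'; python3 - <<'E'
from h import *
to(crad_pt(.143,.061),-2)
t=cal("top")
for d in cams.regions_of(t,"cylinder")[:2]:
    u=np.argwhere(d["region"])[:,::-1].astype(float);print(d["centre"],u.min(0),u.max(0),len(u),d["confidence"])
E
```

```text
time_s: 17.1
eef_pos: [0.56, -0.2333, 0.0869]
ee_rot: [0.491, -0.491, 0.509, -0.508]
contact_force: [-0.8, 0.8, -5.4]
gripper_width: 0.0316
time_s: 17.7
eef_pos: [0.5607, -0.2335, 0.0671]
ee_rot: [0.491, -0.491, 0.509, -0.509]
contact_force: [-2.2, 5.6, 5.1]
gripper_width: 0.0317
rows [ 0.15  0.2  -0.04] turn -0.0 | pos [ 0.5607 -0.2335  0.0671] h -2.0 x [-0.04 -1.   -0.  ] F [-2.2  5.6  5.1] w 0.0317 t 17.7
[463.6, 222.1] [450. 216.] [474. 231.] 302 0.59
```

```bash

python3 -m pendant '[[30,-0.05,0.1,0,0],[30,-0.05,0.2,0,0],[30,-0.05,0.3,0,0],[30,-0.05,0.3,0,0]]'; python3 - <<'E'
from h import *
to(crad_pt(.143,.061),-2)
E
```

```text
time_s: 18.2
eef_pos: [0.5621, -0.2322, 0.0603]
ee_rot: [-0.492, 0.49, -0.508, 0.509]
contact_force: [-4.5, 7.1, 19.0]
gripper_width: 0.0317
rows [ 0.2  -0.02 -0.09] turn -0.0 | pos [ 0.5621 -0.2322  0.0603] h -2.0 x [-0.04 -1.   -0.  ] F [-4.5  7.1 19. ] w 0.0317 t 18.2
```

```bash

python3 -m pendant '[[65,0,0,0,0],[65,0,0,0,0],[65,0,0,0,0],[65,0,0,0,0],[65,0,-0.8,0,0],[65,0,-2,0,0],[65,0,-3.5,0,0],[65,0,-5,0,0],[65,-3,-5,0,0],[65,-5,-5,0,0]]'; python3 -m pendant '[[65,-2,0,0,0],[65,-2,0,0,0]]'; python3 - <<'E'
from h import *
a=np.linspace(0,2*np.pi,60)
for n in("top","scene"):
  p=cal(n)
  for k in("cylinder","clamp_knob","clamp"):
    for d in cams.regions_of(p,k)[:2]:
      u=np.argwhere(d["region"])[:,::-1].astype(float);c=u.mean(0);v=np.linalg.svd(u-c,full_matrices=0)[2][0];print(n,k,d["centre"],v,u.min(0),u.max(0),len(u),d["confidence"])
  for u0 in(0,.006):
    q=[]
    for uu,r in((0,.023),(.016,.023),(.165,.017),(.18,.01)):
      q+= [crad_pt(u0+uu,.058+r*np.sin(x),r*np.cos(x)) for x in a]
    q=proj(p,np.array(q));print(u0,q.min(0),q.max(0),q.mean(0))
  cv2.imwrite(f"pics/f_{n}.png",p["pixels"][:,:,::-1])
pickle.dump([cal("top"),cal("scene")],open("cams2.pkl","wb"))
to([.5,-.3,.2])
E
```

```text
time_s: 19.2
eef_pos: [0.5644, -0.134, 0.2099]
ee_rot: [-0.49, 0.489, -0.509, 0.511]
contact_force: [1.4, 1.4, -1.4]
gripper_width: 0.0649
time_s: 19.4
eef_pos: [0.5667, -0.0647, 0.2075]
ee_rot: [0.494, -0.493, 0.508, -0.506]
contact_force: [0.5, 0.6, 0.3]
gripper_width: 0.065
top clamp_knob [464.6, 242.8] [0.76657645 0.64215306] [457. 235.] [474. 249.] 124 0.67
top clamp [464.3, 241.4] [0.76428261 0.64488146] [457. 235.] [473. 249.] 128 0.61
0 [408.28434078 215.17725719] [474.64686708 231.54767348] [440.51264151 222.45314294]
0.006 [406.18235389 215.1185046 ] [472.4940452  231.48855819] [438.39497502 222.39423858]
scene cylinder [239.2, 175.5] [0.52037904 0.8539354 ] [229. 166.] [248. 189.] 290 0.5
scene clamp [247.5, 207.9] [0.70908372 0.7051243 ] [218. 164.] [279. 232.] 1492 0.43
0 [229.72558345 166.99547443] [260.76440386 212.78262846] [246.83647382 191.41837203]
0.006 [230.37726037 168.18220617] [261.52216069 214.13936968] [247.54627366 192.69031866]
rows [ 7.61  0.27 -1.91] turn 0 | pos [ 0.566  -0.0741  0.208 ] h -2.2 x [-0.04 -1.    0.  ] F [ 0.9  0.3 -0.4] w 0.0651 t 19.9
```

```bash

python3 -m pendant '[[65,-1.6,-1,0,0],[65,-3.2,-1,0,0],[65,-4.8,-1,0,0],[65,-6,-1,0,0],[65,-6,-1,0,0]]'; python3 - <<'E'
from h import *
np.set_printoptions(precision=2,suppress=True)
T=cal("top");S=cal("scene");pickle.dump((T,S),open("cams2.pkl","wb"))
for p,(x0,y0,x1,y1) in((T,(395,205,480,250)),(S,(215,150,285,235))):
  h=cv2.cvtColor(p["pixels"][y0:y1,x0:x1],cv2.COLOR_RGB2HSV)
  m=cv2.inRange(h,(10,150,50),(28,255,255));n,l,st,ce=cv2.connectedComponentsWithStats(m)
  for i in range(1,n):
    if st[i,4]>30:
      u=np.argwhere(l==i)[:,::-1]+[x0,y0.__int__()];c=u.mean(0);v=np.linalg.svd((u-c).astype(float),full_matrices=0)[2][0];v*=np.sign(v[0]);print(len(u),c,"dir",v,u.min(0),u.max(0))
  e=proj(p,np.array([crad_pt(0),crad_pt(.18)]));w=e[0]-e[1];print("model dir",w/np.linalg.norm(w)*np.sign(w[0]),e.ravel())
for k in("cylinder","clamp_knob","short_cylinder","plain_cylinder","oil_bottle","screw_dish","screwdriver"): print(k,[(d["centre"],d["confidence"]) for d in cams.regions_of(S,k)[:2]],[(d["centre"],d["confidence"]) for d in cams.regions_of(T,k)[:2]])
E
```

```text
time_s: 20.4
eef_pos: [0.572, 0.1148, 0.2374]
ee_rot: [0.494, -0.493, 0.507, -0.505]
contact_force: [-0.6, 1.1, -1.1]
gripper_width: 0.0652
54 [471.26 221.67] dir [0.14 0.99] [468 216] [473 230]
355 [441.05 220.92] dir [1.   0.03] [409 217] [467 228]
model dir [1.   0.03] [472.36 223.44 408.83 221.68]
441 [243.73 186.53] dir [0.48 0.88] [230 166] [257 209]
model dir [0.49 0.87] [236.36 172.45 257.57 210.45]
cylinder [([241.6, 184.3], 0.83)] [([442.7, 223.5], 0.76)]
clamp_knob [([256.1, 162.4], 0.63)] [([222.7, 267.4], 0.57), ([467.0, 242.8], 0.46)]
short_cylinder [([365.2, 340.1], 0.67), ([245.9, 190.1], 0.41)] [([227.7, 247.9], 0.83)]
plain_cylinder [([389.3, 314.0], 0.58)] [([224.2, 269.5], 0.71), ([334.1, 281.2], 0.5)]
oil_bottle [([262.0, 329.6], 0.61)] []
screw_dish [([228.5, 258.2], 0.75)] [([368.0, 179.5], 0.7)]
screwdriver [([340.0, 246.5], 0.7)] [([336.6, 283.1], 0.52)]
```

The colour masks match the model in both views: direction identical, foot end at px 473 and stem end at 409, within a few mm. So the cylinder is lying level in both Vs. Now the clamp.

```bash
python3 - <<'E'
from h import *
T,S=pickle.load(open("cams2.pkl","rb"))
# knob: darkest blob
im=cv2.cvtColor(T["pixels"],cv2.COLOR_RGB2GRAY)[235:255,455:482]; print(im)
im=cv2.cvtColor(S["pixels"],cv2.COLOR_RGB2GRAY)[134:154,252:270]; print(im)
to([.467,-.338,.29],-92)
E
```

```text
[[ 95 109  70  48  54  58  59  59  57  48  97 110  80  64  57  57  57  54
   52  71  91 128 128 127 128 128 128]
 [ 96 111  76  55  53  56  59  57  54  66 103 110  81  66  58  56  55  58
   57  55  81 125 134 133 133 134 134]
 [ 99 111  76  42  44  47  47  45  46  43  81 109  79  68  56  54  57  60
   71 131 141 136 132 132 132 132 132]
 [100 112  73  43  40  44  48  49  46  45  41  65 106 104  66  58  59  81
  107 126 127 123 123 122 122 123 122]
 [102 117  74  42  43  41  44  49  49  48  47  43  52  83  87  84  81 105
  109 118 117 117 117 117 117 117 117]
 [ 59  56  49  45  41  42  43  43  49  50  49  47  45  41  85 109 110 104
   80 113 122 120 120 120 120 120 120]
 [ 57  70  76  57  47  43  43  44  42  46  49  49  48  48  43  65 103 109
   87 120 127 126 127 126 127 126 127]
 [ 68  71  73  54  50  49  44  41  43  43  45  50  51  44  40  37  40  74
  105 137 140 138 137 136 137 136 137]
 [ 68 105  85  54  46  49  51  46  41  41  41  45  42  40  40  41  38  31
   68 138 145 140 139 139 138 136 138]
 [ 67 103  84  50  44  49  49  88  79  48  40  39  41  42  43  43  42  39
   32  56
[... 2090 characters left out ...]
  71  65  65  63  70  69  75  82  81  85  91]
 [144 149 148 131  72  60  67  68  63  64  69  68  70  75  81  81  82  87]
 [143 145 148 139  95  60  61  66  69  64  62  67  65  72  77  77  83  84]
 [142 143 148 132  76  54  60  63  67  68  63  59  69  67  73  76  79  85]
 [140 148 143 125  60  47  53  60  65  68  66  62  60  64  65  69  77  78]
 [143 144 136 108  50  46  47  58  60  70  60  61  61  64  64  66  75  75]
 [138 138 129  70  51  44  46  42  58  64  61  64  58  60  65  68  69  70]
 [138 138 121  60  45  39  34  36  55  63  64  62  59  60  58  64  67  68]]
rows [14.96 -1.73 -2.99] turn 14.99 | pos [0.5726 0.1072 0.2381] h -2.1 x [-0.04 -1.    0.  ] F [ 0.   0.4 -0.5] w 0.0651 t 21.2
```

```bash
python3 -m pendant '[[70,1.6,-1.7,0,1.4],[70,3.2,-1.7,-0.3,2.8],[70,4.8,-1.7,-0.8,4.2],[70,6.4,-1.7,-1.2,5.6],[70,8,-1.7,-1.6,7],[70,9.6,-1.7,-2,8.4],[70,11.2,-1.7,-2.4,9.8],[70,12.8,-1.7,-2.8,11.2],[70,14.4,-1.7,-3,12.6],[70,15,-1.7,-3,14]]'; python3 -m pendant '[[70,0,0,0,1],[70,0,0,0,1],[70,0,0,0,1]]';python3 - <<'E'
from h import *
to([.466,-.337,.183],-92)
s=cal("scene")
g=cv2.cvtColor(s["pixels"],cv2.COLOR_RGB2GRAY)
print([(d["centre"],d["confidence"],int(d["region"].sum())) for d in cams.regions_of(s,"clamp_knob")[:2]])
E
```

```text
time_s: 22.2
eef_pos: [0.464, -0.3436, 0.2898]
ee_rot: [-0.021, 0.02, -0.706, 0.707]
contact_force: [0.7, -0.1, 0.6]
gripper_width: 0.0701
time_s: 22.5
eef_pos: [0.467, -0.3386, 0.2889]
ee_rot: [-0.011, 0.011, 0.707, -0.707]
contact_force: [-0.3, 0.1, -0.0]
gripper_width: 0.0699
rows [ 0.03  3.53 -0.05] turn 0.03 | pos [ 0.467  -0.3386  0.2889] h -91.8 x [-1.    0.03  0.  ] F [-0.3  0.1 -0. ] w 0.0699 t 22.5
[([256.9, 153.7], 0.59, 174)]
```

```bash
python3 -m pendant '[[70,0,1.6,0,0],[70,0,3,0,0],[70,0,3.5,0,0],[70,0,3.5,0,0]]'; python3 -m pendant '[[10,0,0,0,0],[10,0,0,0,0],[10,0,0,0,0],[10,0,0,0,0],[10,0,0,0,0],[10,0,0,0,0],[10,0,0,0,0],[10,0,0,0,0]]' 20;python3 - <<'E'
from h import *
to([.466,-.337,.183],-92)
E
```

```text
time_s: 23.0
eef_pos: [0.4661, -0.3378, 0.1825]
ee_rot: [-0.013, 0.011, 0.708, -0.706]
contact_force: [0.3, 1.2, 1.1]
gripper_width: 0.0702
time_s: 23.8
eef_pos: [0.467, -0.3397, 0.1856]
ee_rot: [0.012, -0.013, -0.707, 0.707]
contact_force: [-2.6, 1.6, 6.3]
gripper_width: 0.0204
rows [ 0.04  0.09 -0.09] turn -0.01 | pos [ 0.467  -0.3397  0.1856] h -92.0 x [-1.    0.04 -0.  ] F [-2.6  1.6  6.3] w 0.0204 t 23.8
```

```bash
python3 -m pendant '[[10,-0.4,-0.07,0,0],[10,-0.8,-0.09,0,0],[10,-1.27,-0.05,0,0],[10,-1.73,0.04,0,0],[10,-2.14,0.18,0,0],[10,-2.54,0.37,0,0],[10,-2.54,0.37,0,0]]';python3 - <<'E'
from h import *
to([.5,-.337,.183],-92)
E
```

```text
time_s: 24.5
eef_pos: [0.5469, -0.3428, 0.1761]
ee_rot: [0.009, -0.014, -0.706, 0.708]
contact_force: [4.4, 0.3, 12.2]
gripper_width: 0.0203
rows [ 1.57 -0.24 -0.14] turn 0.02 | pos [ 0.5469 -0.3428  0.1761] h -91.9 x [-1.    0.03 -0.01] F [ 4.4  0.3 12.2] w 0.0203 t 24.5
```

```bash
python3 -m pendant '[[10,-0.4,0.22,0,0],[10,-0.72,0.5,0,0],[10,-1.0,0.83,0,0],[10,-1.26,1.2,0,0],[10,-1.46,1.6,0,0],[10,-1.63,2,0,0],[10,-1.72,2.35,0,0],[10,-1.78,2.7,0,0],[10,-1.8,3,0,0],[10,-1.8,3,0,0]]';python3 - <<'E'
from h import *
to([.5,-.337,.082],-92)
E
```

```text
time_s: 25.5
eef_pos: [0.5983, -0.3448, 0.0831]
ee_rot: [0.011, -0.014, -0.706, 0.708]
contact_force: [8.2, -3.8, -1.1]
gripper_width: 0.0177
rows [ 3.28  0.03 -0.15] turn -0.0 | pos [ 0.5983 -0.3448  0.0831] h -92.0 x [-1.    0.04 -0.  ] F [ 8.2 -3.8 -1.1] w 0.0177 t 25.5
```

```bash
python3 -m pendant '[[45,0,0,0,0],[45,0,0,0,0],[45,0,0,0,0],[45,0,0,0,0],[45,0,-0.7,0,0],[45,0,-2,0,0],[45,0,-2.7,0,0],[0,0,-2.7,0,0],[0,0,-2.7,0,0]]';python3 - <<'E'
from h import *
to([.6,-.345,.115],-92)
for n in("scene","top"):
  s=cal(n)
  for k in("clamp_knob","cylinder"):print(n,k,[(d["centre"],d["confidence"],int(d["region"].sum())) for d in cams.regions_of(s,k)[:3]])
  for x in(.595,.602): print(proj(s,np.array([[x,-.347,.082],[x-.004,-.347,.11]])).ravel())
E
```

```text
time_s: 26.4
eef_pos: [0.5967, -0.3439, 0.1641]
ee_rot: [-0.012, 0.013, 0.707, -0.707]
contact_force: [-0.1, 0.8, -0.9]
gripper_width: 0.0167
rows [-0.11  1.64  0.03] turn -0.01 | pos [ 0.5967 -0.3439  0.1641] h -92.1 x [-1.    0.04 -0.  ] F [-0.1  0.8 -0.9] w 0.0167 t 26.4
scene clamp_knob [([236.4, 173.8], 0.59, 242)]
scene cylinder [([246.3, 188.7], 0.85, 425), ([356.1, 346.9], 0.38, 2309)]
[227.6698893  178.64844377 227.37069631 172.0834258 ]
[225.63592743 179.45420454 225.30408338 172.89315446]
top clamp_knob [([225.3, 267.5], 0.55, 268)]
top cylinder [([311.8, 223.2], 0.66, 1987), ([409.7, 216.9], 0.21, 595)]
[461.67915513 207.36905774 464.37050134 206.04596965]
[461.52718045 204.96348243 464.2127452  203.59412714]
```

```bash
python3 -m pendant '[[0,-0.1,0.5,0,0],[0,-0.1,1,0,0],[0,-0.1,1.4,0,0],[0,-0.1,1.6,0,0],[0,-0.1,1.6,0,0]]'; python3 -m pendant '[[0,0,0.1,0,0],[0,0,0.1,0,0]]'; python3 -m pendant '[[0,0,0.1,0,0],[0,0,0.1,0,0]]'; python3 -m pendant '[[0,0,0.1,0,0],[0,0,0.1,0,0]]'
```

```text
time_s: 27.2
eef_pos: [0.599, -0.3436, 0.1142]
ee_rot: [-0.014, 0.012, 0.707, -0.707]
contact_force: [0.2, 0.7, -1.1]
gripper_width: 0.0003
time_s: 27.4
eef_pos: [0.5997, -0.3443, 0.1132]
ee_rot: [0.013, -0.013, -0.707, 0.707]
contact_force: [-0.1, 0.3, -0.0]
gripper_width: -0.0003
time_s: 27.6
eef_pos: [0.5997, -0.3441, 0.11]
ee_rot: [0.013, -0.013, -0.707, 0.707]
contact_force: [0.5, 0.0, 0.4]
gripper_width: 0.0001
time_s: 27.8
eef_pos: [0.6, -0.3444, 0.1084]
ee_rot: [0.012, -0.013, -0.707, 0.707]
contact_force: [-2.7, 2.1, 8.3]
gripper_width: 0.0001
```

```bash
python3 -m pendant '[[0,0,0.1,0,0],[0,0,0.1,0,0]]'; python3 -m pendant '[[0,0,-1.5,0,0],[0,0,-3,0,0],[0,0,-4.5,0,0],[0,5,-4.5,0,0],[0,6,-4.5,0,0],[0,6,-4.5,-3,0],[0,6,-4.5,-6,0],[0,6,-4.5,-8,0],[0,6,-4.5,-9,0],[0,6,-4.5,-9,0]]'; python3 -m pendant '[[0,0,0,-3,0],[0,0,0,-5,0],[0,0,0,-7,0],[0,0,0,-7,0],[0,0,0,-7,0],[0,0,0,-7,0]]'
python3 - <<'E'
from h import *
np.set_printoptions(precision=2,suppress=True)
to([.6,-.345,.115])
T=cal("top");S=cal("scene");T0,S0=pickle.load(open("cams2.pkl","rb"))
for p,q,(x0,y0,x1,y1) in((T,T0,(395,195,480,250)),(S,S0,(210,135,285,235))):
 for im in(q,p):
  h=cv2.cvtColor(im["pixels"][y0:y1,x0:x1],cv2.COLOR_RGB2HSV);m=cv2.inRange(h,(10,150,50),(28,255,255));u=np.argwhere(m)[:,::-1]+[x0,y0]
  print("brass",len(u),u.mean(0),u.min(0),u.max(0))
 d=cv2.cvtColor(p["pixels"],cv2.COLOR_RGB2GRAY)[y0:y1,x0:x1]<45
 n,l,st,ce=cv2.connectedComponentsWithStats(d.astype(np.uint8));print("dark",[(st[i].tolist(),np.round(ce[i]+[x0,y0],1)) for i in range(1,n) if st[i,4]>15])
 K0=W(CRAD,[.0575,.039,.082]);print("knob model",proj(p,K0))
for k in("cylinder","clamp_knob","short_cylinder","plain_cylinder","oil_bottle","screw_dish","screwdriver"): print(k,[(d["centre"],d["confidence"]) for d in cams.regions_of(S,k)[:2]],[(d["centre"],d["confidence"]) for d in cams.regions_of(T,k)[:2]])
a=[cv2.resize(p["pixels"][y0:y0+100,x0:x0+100,::-1],None,fx=4,fy=4,interpolation=3) for p,x0,y0 in((S,205,135),(T,392,175))]
cv2.imwrite("pics/fin.png",np.hstack(a))
E
```

```text
time_s: 28.0
eef_pos: [0.6002, -0.3446, 0.1077]
ee_rot: [0.012, -0.014, -0.707, 0.707]
contact_force: [-8.2, 6.0, 20.8]
gripper_width: -0.0001
time_s: 29.0
eef_pos: [0.4333, -0.1035, 0.2391]
ee_rot: [-0.012, 0.013, 0.707, -0.707]
contact_force: [1.1, 1.1, -0.3]
gripper_width: -0.0002
time_s: 29.6
eef_pos: [0.4412, 0.1065, 0.2387]
ee_rot: [0.011, -0.011, -0.707, 0.707]
contact_force: [-0.4, 0.0, -0.1]
gripper_width: 0.0005
rows [-5.77  4.13 14.87] turn 0 | pos [0.44 0.11 0.24] h -91.8 x [-1.    0.03  0.  ] F [-0.4  0.  -0.1] w 0.0005 t 29.6
brass 427 [444.96 221.29] [409 216] [473 231]
brass 376 [442.71 221.32] [409 216] [473 230]
dark [([62, 3, 7, 7, 38], array([459.8, 200.9]))]
knob model [[461.45 207.55]]
brass 441 [243.73 186.53] [230 166] [257 209]
brass 370 [245.28 189.27] [230 166] [257 209]
dark [([9, 37, 32, 11, 65], array([230.2, 177.6]))]
knob model [[227.91 178.72]]
cylinder [([243.5, 189.8], 0.65)] [([437.5, 222.8], 0.91)]
clamp_knob [] [([461.6, 222.3], 0.87)]
short_cylinder [([365.9, 340.6], 0.71)] [([229.5, 246.8], 0.5)]
plain_cylinder [([388.8, 312.3], 0.94)] [([222.4, 267.0], 0.71)]
oil_bottle [([261.1, 328.8], 0.62), ([294.6, 288.6], 0.62)] [([278.7, 167.9], 0.55), ([228.3, 247.7], 0.24)]
screw_dish [([227.3, 257.8], 0.61), ([243.6, 202.7], 0.4)] [([370.6, 179.1], 0.76), ([436.1, 229.4], 0.58)]
screwdriver [([340.4, 246.9], 0.7)] [([337.9, 280.6], 0.57), ([434.5, 229.9], 0.2)]
```

```bash
python3 - <<'E'
from h import *
T=cal("top");S=cal("scene")
print(cv2.cvtColor(S["pixels"],cv2.COLOR_RGB2GRAY)[168:188,214:256:1])
for v in((222.5,176),(223,177),(222.5,178)): print(tri(T,(460,201),S,v))
for z in(.082,.095,.11): print(z,proj(S,onz(T,(460,201),z)))
E
```

```text
[[137 137 138 132 133 132 135 137 134 136 128 122 120 121 125 124 124 117
  112 114 115 118 114 104 104 100  89  77  69  68  75  84 100  79  64  60
   60  56  63  60  77 108]
 [138 135 138 138 133 133 132 134 133 134 130 124 126 130 133 130 108 104
  112 114 113 105  83  74  64  66  69  68  68  70  69  65  65  69  65  65
   65  63  66  66  83 112]
 [136 138 138 134 132 130 132 132 138 135 136 135 139 133 131 120  97 108
  111 100  79  66  72  77  79  76  60  63  66  65  64  68  64  66  66  60
   58  70  86  86  99  94]
 [137 142 138 139 134 131 133 133 139 134 135 136 126 105  89  81  93  99
  101  78  65  90  99  83  80  66  64  65  64  68  66  66  67  61  63  55
   49  72  95  91  71  60]
 [136 137 139 141 137 133 131 130 132 133 110  97  74  67  71  70  91  88
   70  63  66  79  74  63  66  64  71  66  66  66  62  63  61  40  33  42
   36  48  56  56  51  54]
 [131 135 137 139 142 138 133 132 133 133 127  77  64  63  62  71  78  69
   63  66  66  67  66  66  65  69  66  64  67  59  41  34  41  45  60  63
   40  41  50  47  54  51]
 [130 132 135 138 140 140 133 129 133 137 132  86 
[... 1921 characters left out ...]
105 105 104 107 106  97  74
   74  75  66  68  64  65  76  94 100 110 115 119 121 118 115 104  96  81
   70  71  69  63  49  54]
 [145 145 147 141 120  99 104 107 108 107 108 104 110 107 107 108 105  87
   83  78  68  70  71  70  65  80  96 109 115 117 120 117 118 113 101  87
   70  68  70  67  55  53]
 [145 146 145 143 136  89 105 110 108 103 106 107 107 108 107 107 106 108
  104 100  82  71  69  65  69  77  91 101 107 113 118 120 116 114 107  97
   78  73  65  68  60  61]]
[ 0.608429   -0.33811594  0.10833744]
[ 0.60863099 -0.33850834  0.10408533]
[ 0.61038058 -0.34009796  0.09883094]
0.082 [[222.68705962 181.52643422]]
0.095 [[223.49519266 179.0085022 ]]
0.11 [[224.44480912 176.0514778 ]]
```

```bash
python3 -c "
from station import workorder,env
print(env.state()['time_s']);print(workorder.hand_in())"
```

```text
30.5
the job is handed in; nothing more can be done
None
```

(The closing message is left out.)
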